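# Draw a hand pump's piston rod half out and hold it

### The job

A grease canister stands on the platform of the bench-mounted hand pump and crowds the pump's piston rod: lift it off by its arched handle and set it down upright, without dropping it, on the bench within a hand's reach (under 30 cm) beside the pump. Then grip the knob of the piston rod and draw the rod straight up out of its snug bore, without wrenching it sideways, until about half of the sunk part (34 mm) stands out, and finish while still holding it there by the knob so that the rod can be greased. Leave the solder reel, the side cutters and the tape measure where they are.

Things in the scene. Friction and masses are not known exactly. Their poses are not given: they have to be found in the camera images.
- pump: Grey cast hand pump bolted to the bench. Origin on the bore's axis at the underside of its foot plate, on the bench; z up. Foot plate 90 x 170 x 10 mm, from y = -50 to +120 mm in its own frame. Square barrel 56 x 56 mm round the origin, flat top 80 mm above the bench. The canister's platform stands at its own +y. A pipe stub juts 24 mm from the barrel to its own -x, 28 mm up.
- platform (a point): Centre of the floor of the canister's platform, a round steel dish on a pillar, part of the pump, 66 mm from the bore's axis along the pump's own +y, 80 mm above the bench; 74 mm across, 68 mm inside its lip, which is 3 mm high.
- bore_mouth (a point): Centre of the bore's mouth on top of the barrel, 80 mm above the bench; z along the bore, upward, its axes parallel to the pump's. The round bore is vertical, 19 mm wide and 70 mm deep, closed below.
- rod_knob (a point): Centre of the black knob on the piston rod: an upright cylinder 28 mm across, 26 mm high; grip it across its diameter from above, in any direction. At the start 107 mm above the bench, 27 mm above the bore's mouth. Under it a 16 mm neck 9 mm high, then the shoulder. z along the rod, upward. The rod (about 0.25 kg) is loose in the bore, held by its weight alone; it slips back if let go.
- rod_shoulder (a point): Centre of the underside of the rod's shoulder, a flange 26 mm across, 5 mm thick, resting on the barrel's top at the start. Below it the steel rod, 18 mm in diameter, is sunk 68 mm deep. A thin dark line runs round the rod 31 to 34 mm below the shoulder: just out when the rod is drawn 34 mm. Drawn length = height of this point over bore_mouth.
- canister_center (a point): Centre of the canister's body, half-way up: a closed aluminium cylinder 60 mm across with a dark lid 62 mm across, 90 mm high over the lid, about 0.35 kg. This point is 45 mm above its underside; z up. At the start it stands on the pump's platform, its underside 80 mm above the bench.
- canister_handle (a point): Middle of the level top bar of the canister's rigid arched steel handle, 125 mm above the canister's underside and 35 mm above its lid. The bar is round, 10 mm thick, straight for 36 mm along this point's own x; pinch it from above, across (along its y).
- reel: Bystander: grey solder reel, 54 mm across, 35 mm high, standing flat; origin at the centre of its underside.
- cutters: Bystander: side cutters with red sleeves, 154 x 48 x 14 mm, lying flat along its x; origin at the centre of its underside.
- tape: Bystander: green and yellow tape measure, 54 x 63 x 27 mm, lying flat; origin at the centre of its underside.
Not all that is in view belongs to the job. Of the things shaped like the part that bears canister_center, the aluminium one is meant.

How it is judged:
By the outcome, as a careful person would: the job done as asked, in the order asked, and still so for the second after the job is handed in, while the arm keeps its last pose, push and grip.
It also fails if it takes over 48 s, if anything falls off the work surface, if the arm or the gripper's body presses on something with over 40 N, if the wrist force passes 120 N, or if a joint passes its speed limit or range.

### The arm

A 6-joint arm with a two-finger parallel gripper is mounted at the origin on a cart in front of the work surface, level with it; the furniture and walls round the work are solid. World frame = base frame: x ahead of the robot, y to its left, z up, the work surface at z = 0. Lengths are in m, angles in rad, forces in N, time in s.
With the tool pointing down it reaches from about 0.375 to 0.9 m from the base axis. Payload 3.1 kg.
Tool frame: the origin (TCP) lies at the very end of the fingers, on their centre line; the grasp point (between the pads) lies 19 mm behind it; z points along the fingers, y is the direction in which the jaws open and shut (so a half turn about z gives the same grasp; the last joint's range is limited). The gripper opens to 87 mm and grips with 3 to 60 N. Pads are 19 mm wide; open, the fingers measure 117 mm over their backs; the gripper's body (75 mm by 190 mm) begins 51 mm behind the grasp point.
Start: joints at [0.982, 0.527, 1.433, -0, 1.181, -0.178], TCP at [0.25, 0.573, 0.223] pointing down, gripper open.
Joint ranges: [-3.08, 3.08], [-0.75, 2.2], [0.22, 2.44], [-1.43, 4.57], [0, 2.65], [-2.85, 2.85]. Speed limits (rad/s): [2.79, 2.79, 3.14, 3.14, 3.14, 3.14].

### API

Orientations are given as a unit quaternion [x, y, z, w].
In Python, from rig import robot, optics gives the robot as it stands.
- The arm moves only by the shell command python3 -m inch 'ROWS' [FORCE]. ROWS is JSON, a list of rows, each an object of numbers: "ax", "ay", "az": the turn, a rotation vector about the tool's x, y, z in rad; "dx", "dy", "dz": the shift along the tool's x, y, z in mm; "gripper": the opening in per cent of the stroke, from 0 (shut) to 100 (fully open). In form: [{"ax": .., "ay": .., "az": .., "dx": .., "dy": .., "dz": .., "gripper": ..}, ...]. A call has 1 to 8 rows; each row shifts and turns the commanded pose from where the row before left it, along the tool's axes as they then stand; what a row does not reach is not made up. A row lasts 1/10 s, in which the tool goes at most 50 mm and 8.59 degrees, less where a joint would pass 70% of its speed; a pose out of reach is approached as far as the arm can. A call with a gripper value outside its range is refused whole. The fingers move at their own pace and stop on an object; FORCE is the grip in N (left out, the last holds). Time passes only in rows, so rows that do not move let the fingers close. It gives the time, the measured TCP pose, the force and the opening at its end, in the units of the state.
- robot.get_obs(): the state, without advancing time (a new reading comes with each control period).
- optics.camera(name): name is "scene" or "top"; returns a dict with "img" (420x560x3 uint8, red, green, blue), "depth" (420x560 float32, m along the optical axis (not along the pixel's ray), 0 where there is no reading), "camera_matrix" (3x3 intrinsics, pixels), "position" and "attitude" of the camera in the world. Camera axes: x right, y up, looking along -z (the intrinsics and any distortion apply to the point x, -y, -z); pixel columns grow to the right and rows downward; lengths in m; the calibration is good to about 2 mm. A picture is of the moment at which its call begins.
- robot.hand_in(): hands the job in, once; it reports no verdict.
The state is a dict: "time": time; "q": joint angles; "joint_velocities": joint speeds; "joint_torque": joint torques, N m; "position": TCP position; "tool_rot": TCP orientation; "ft_force": force on the tool from outside, world axes, zero at the start; "moment": the same for the moment, N m; "grip_width": finger opening in m.
Only numpy, scipy, OpenCV 4.12 (cv2) and the standard library are available. Lean on these libraries where they do the work, as an engineer would, in place of code of your own. Each camera call takes 0.05 s, during which the arm holds its last target.

## Working session

There is one attempt and no reset: what is moved stays moved. The work goes in short steps, Python scripts to look and compute and a shell command to move; the robot and the scene stay as the last step left them, time stands still between calls to the robot, and variables do not carry over. Pictures are saved under pics/ and viewed, and the job is handed in when it is done.

```bash
ls; mkdir -p pics; cat > h.py <<'E'
import numpy as np, cv2
from scipy.spatial.transform import Rotation as R
from rig import robot, optics
def shot(n,f=None):
    c=optics.camera(n)
    if f: cv2.imwrite('pics/'+f,c['img'][:,:,::-1])
    return c
def world(c):
    d=c['depth'];K=np.array(c['camera_matrix']);h,w=d.shape
    u,v=np.meshgrid(np.arange(w),np.arange(h))
    x=(u-K[0,2])/K[0,0]*d;y=(v-K[1,2])/K[1,1]*d
    P=np.stack([x,-y,-d],-1)
    return P@R.from_quat(c['attitude']).as_matrix().T+np.array(c['position'])
E
python3 - <<'E'
from h import *
print(robot.get_obs())
for n in ('scene','top'):
    c=shot(n,n+'0.png');print(n,c['camera_matrix'],c['position'],c['attitude'],c.keys(), (c['depth']==0).mean())
    np.savez(n+'0.npz',P=world(c),img=c['img'],d=c['depth'])
E
```

```text
pics
{'time': 0.0, 'q': array([ 9.81529568e-01,  5.28462116e-01,  1.43392186e+00, -1.88067133e-05,
        1.18143850e+00, -1.78499705e-01]), 'joint_velocities': array([-5.16212839e-05,  8.64986368e-04, -2.30335418e-03,  4.09543850e-04,
       -1.73497713e-03,  1.25203611e-03]), 'joint_torque': array([-1.38964402e-03, -4.40049469e+01, -1.76588380e+01,  6.31736079e-02,
        5.82755136e-02, -1.60898462e-04]), 'position': array([0.24912012, 0.57237856, 0.22156794]), 'tool_rot': array([ 2.03939010e-01,  9.78982960e-01, -1.03702347e-03, -4.09498952e-04]), 'ft_force': array([0.2231598 , 0.10336986, 0.91242219]), 'moment': array([-0.00468231,  0.02068424, -0.01840779]), 'grip_width': 0.08722666771198065}
scene [[466.00103259   0.         283.54101714]
 [  0.         466.00103259 211.73707449]
 [  0.           0.           1.        ]] [-0.13551952 -0.96133653  0.82357754] [ 0.48131614 -0.16112657 -0.2540558   0.8233035 ] dict_keys(['img', 'depth', 'camera_matrix', 'position', 'attitude']) 0.010582482993197279
top [[405.48229208   0.         271.93473178]
 [  0.         405.48229208 204.50137446]
 [  0.           0.           1.        ]] [0.37985559 0.02767936 1.08296598] [ 0.0837557  -0.07340409 -0.6546957   0.74764321] dict_keys(['img', 'depth', 'camera_matrix', 'position', 'attitude']) 0.003949829931972789
```

View pics/scene0.png

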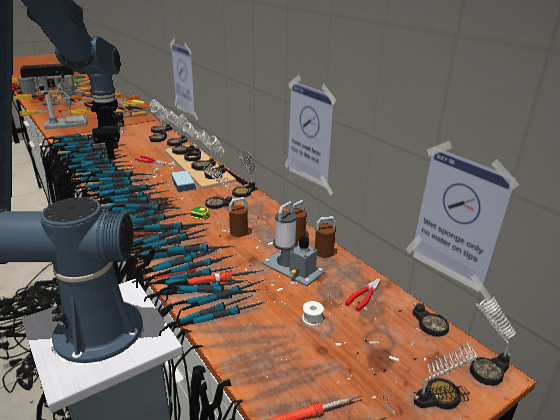

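View pics/top0.png

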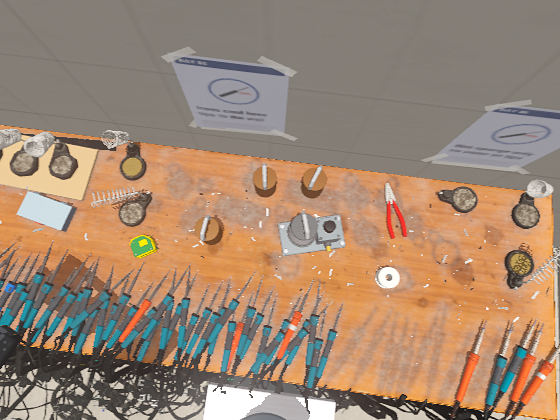

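The canister candidates in the top view are three brown ones at (265,180), (314,180) and (210,230), and a grey one at (304,228) on the pump's platform. The grey one fits, being aluminium and standing on the pump. I'll confirm it in an enlarged crop and measure.

```bash
python3 - <<'E'
import cv2,numpy as np
a=np.load('top0.npz');b=np.load('scene0.npz')
A=cv2.resize(a['img'][195:265,255:365],None,fx=5,fy=5,interpolation=cv2.INTER_CUBIC)[:,:,::-1]
B=cv2.resize(b['img'][190:290,255:345],None,fx=4,fy=4,interpolation=cv2.INTER_CUBIC)[:,:,::-1]
cv2.imwrite('pics/cA.png',A);cv2.imwrite('pics/cB.png',B)
for n,(z,r) in {'t':(a,(195,265,255,365)),'s':(b,(190,290,255,345))}.items():
    P=z['P'][r[0]:r[1],r[2]:r[3]].reshape(-1,3)
    for lo,hi in ((.005,.015),(.075,.09),(.11,.125),(.165,.176),(.19,.215)):
        m=(P[:,2]>lo)&(P[:,2]<hi)
        if m.sum(): q=P[m];print(n,lo,hi,m.sum(),np.median(q,0).round(4),q.min(0).round(3),q.max(0).round(3))
    
P=a['P']
m=(P[...,2]>.193)&(P[...,2]<.215);m[:,:255]=0;m[:,365:]=0;m[:195]=0;m[265:]=0
ys,xs=np.nonzero(m);print(sorted(set(zip(ys,xs)))[:5],ys.min(),ys.max(),xs.min(),xs.max())
E
```

```text
t 0.005 0.015 826 [ 0.5312 -0.0256  0.0095] [ 0.485 -0.184  0.005] [0.672 0.103 0.015]
t 0.075 0.09 510 [ 0.5495 -0.0745  0.0803] [ 0.509 -0.121  0.075] [0.598 0.012 0.09 ]
t 0.11 0.125 127 [ 0.5605 -0.0853  0.1193] [ 0.515 -0.101  0.11 ] [0.578 0.005 0.124]
t 0.165 0.176 435 [ 0.5437 -0.0198  0.1697] [ 0.514 -0.054  0.165] [0.574 0.006 0.174]
t 0.19 0.215 123 [ 0.5424 -0.0236  0.208 ] [ 0.515 -0.035  0.191] [ 0.574 -0.011  0.212]
s 0.005 0.015 739 [ 0.5428 -0.0451  0.0104] [ 0.408 -0.168  0.005] [0.766 0.421 0.015]
s 0.075 0.09 759 [ 0.656  -0.0425  0.082 ] [ 0.508 -0.123  0.075] [0.765 0.254 0.09 ]
s 0.11 0.125 377 [ 0.6829 -0.0295  0.1183] [ 0.513 -0.103  0.11 ] [0.765 0.175 0.125]
s 0.165 0.176 235 [ 0.5505 -0.0269  0.17  ] [ 0.513 -0.055  0.165] [0.763 0.045 0.176]
s 0.19 0.215 80 [ 0.5402 -0.0265  0.2044] [ 0.514 -0.037  0.191] [ 0.761 -0.015  0.212]
[(np.int64(211), np.int64(302)), (np.int64(211), np.int64(303)), (np.int64(212), np.int64(301)), (np.int64(212), np.int64(302)), (np.int64(212), np.int64(303))] 211 238 301 308
```

View pics/cA.png

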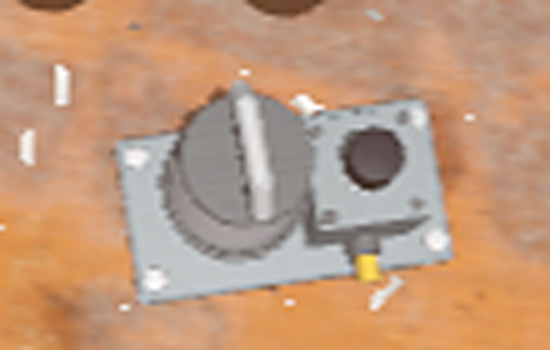

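View pics/cB.png

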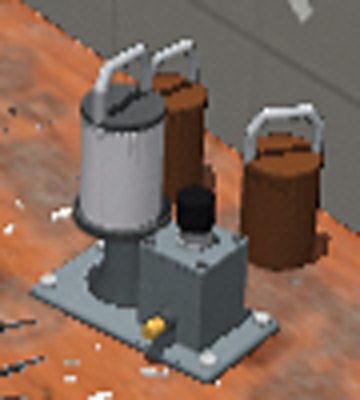

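The crops show the aluminium canister with a grey dished platform under it, lid centre at about (304,228) in the top view. The knob is at about (329,226). Next I'll make precise fits.

```bash
python3 - <<'E'
import cv2,numpy as np
Z={n:np.load(n+'0.npz') for n in('top','scene')}
for n in Z:
    P=Z[n]['P'];X,Y,H=P[...,0],P[...,1],P[...,2]
    near=(abs(X-.545)<.06)&(Y>-.13)&(Y<.02)
    # lid
    m=near&(H>.165)&(H<.175)
    q=P[m][:,:2].astype(np.float32);print(n,'lid',cv2.minEnclosingCircle(q),np.median(P[m][:,2]))
    m=near&(H>.205)&(H<.214)
    q=P[m];r=cv2.minAreaRect(q[:,:2].astype(np.float32));l=cv2.fitLine(q[:,:2].astype(np.float32),cv2.DIST_HUBER,0,.01,.01).ravel()
    print(n,'bar',r,l,np.degrees(np.arctan2(l[1],l[0])),q[:,2].max(),np.percentile(q[:,2],90))
    m=near&(H>.114)&(H<.124)&(Y<-.06)
    q=P[m][:,:2].astype(np.float32);print(n,'knob',cv2.minEnclosingCircle(q),np.median(P[m][:,2]),len(q))
    m=near&(H>.077)&(H<.083)&(Y<-.045)
    q=P[m][:,:2].astype(np.float32);print(n,'barrel',cv2.minAreaRect(q),len(q))
    m=(abs(X-.545)<.08)&(Y>-.15)&(Y<.06)&(H>.007)&(H<.012)
    q=P[m][:,:2].astype(np.float32);print(n,'foot',cv2.minAreaRect(q),len(q))
    print('bench',np.median(H[(abs(X-.5)<.03)&(abs(Y)<.2)]))
# obstacles in top
P=Z['top']['P']
m=((P[...,2]>.012)&(P[...,2]<.3)).astype(np.uint8)
k,lab,st,ce=cv2.connectedComponentsWithStats(m)
for i in range(1,k):
    if st[i,4]>40:
        q=P[lab==i];
        if q[:,0].min()>.3:print(ce[i].round(),q.min(0).round(3),q.max(0).round(3))
E
```

```text
top lid ((0.543804407119751, -0.023616217076778412), 0.03125043585896492) 0.16965893868254445
top bar ((0.5435742139816284, -0.023496214300394058), (0.049096256494522095, 0.009811365976929665), 17.657487869262695) [ 0.95808923  0.2864699   0.54363984 -0.02341834] 16.64673 0.21165670437507766 0.21015863668307905
top knob ((0.5637043714523315, -0.08763112872838974), 0.013951973058283329) 0.11956291328267066 104
top barrel ((0.5581814050674438, -0.07698747515678406), (0.060439009219408035, 0.08114701509475708), 16.446605682373047) 339
top foot ((0.5536834597587585, -0.053990885615348816), (0.08963681757450104, 0.16923899948596954), 15.889007568359375) 565
bench 0.0008110999329700164
scene lid ((0.5420839786529541, -0.024945726618170738), 0.03255349025130272) 0.1700879130090065
scene bar ((0.5441737771034241, -0.02450762316584587), (0.04484105855226517, 0.010938858613371849), 13.525187492370605) [ 0.9707669   0.2400243   0.54137903 -0.02575107] 13.887973 0.21171740872043432 0.2110257451531762
scene knob ((0.5622296929359436, -0.08871164172887802), 0.014577343128621578) 0.1202636361992999
[... 441 characters left out ...]
64. 181.] [0.638 0.056 0.012] [0.701 0.117 0.132]
[313. 182.] [ 0.654 -0.069  0.012] [ 0.715 -0.009  0.135]
[ 41. 181.] [0.573 0.672 0.012] [0.627 0.717 0.017]
[ 45. 210.] [0.475 0.588 0.012] [0.584 0.73  0.035]
[125. 202.] [0.514 0.392 0.012] [0.612 0.497 0.153]
[456. 198.] [ 0.671 -0.486  0.012] [ 0.737 -0.382  0.033]
[313. 231.] [ 0.509 -0.133  0.012] [0.612 0.012 0.212]
[208. 230.] [0.49  0.181 0.012] [0.553 0.242 0.133]
[141. 245.] [0.433 0.347 0.015] [0.493 0.417 0.032]
[  6. 250.] [0.386 0.696 0.047] [0.428 0.725 0.058]
[  6. 267.] [0.309 0.696 0.013] [0.42  0.731 0.041]
[528. 269.] [ 0.48  -0.639  0.012] [ 0.585 -0.569  0.152]
[388. 277.] [ 0.441 -0.286  0.013] [ 0.493 -0.233  0.039]
```

Two views agree to about 2 mm: canister axis at about (0.543,-0.024), bar at about 16° from world x with its top at 0.210, and knob at about (0.563,-0.088) with its top at 0.120. The heights match the description. First I'll turn the tool and raise it.

```bash
cat >> h.py <<'E'
def delta(p,head=None):
    o=robot.get_obs();M=R.from_quat(o['tool_rot']).as_matrix()
    print('t',round(o['time'],2),'pos',o['position'].round(4),'yhead',np.degrees(np.arctan2(M[1,1],M[0,1])).round(2),'tilt',M[:,2].round(4),'F',np.array(o['ft_force']).round(2),'M',np.array(o['moment']).round(2),'w',round(o['grip_width'],4))
    print('tool delta mm',((np.array(p)-o['position'])@M*1000).round(1))
E
python3 -m inch '[{"az":-0.14,"dz":-15},{"az":-0.14,"dz":-15},{"az":-0.14,"dz":-15},{"az":-0.14},{"az":-0.14},{},{}]'
python3 -c "
from h import *
delta([.543,-.0243,.262])"
```

```text
t 0.1 pos [0.2492 0.5725 0.2217] yhead 66.46 tilt [-0.0011 -0.0016 -1.    ] F [0.5  0.32 0.38] M [ 0.    0.01 -0.02] w 0.0868
tool delta mm [-507.6 -429.9  -39.7]invalid input
```

```bash

python3 -m inch '[{"az":-0.14,"dz":-15},{"az":-0.14,"dz":-15},{"az":-0.14,"dz":-15},{"az":-0.14},{"az":-0.14},{"dz":0},{"dz":0}]'
python3 -c "
from h import *
delta([.543,-.0243,.262])"
```

```text
t 0.1 pos [0.2492 0.5725 0.2217] yhead 66.46 tilt [-0.0011 -0.0016 -1.    ] F [0.5  0.32 0.38] M [ 0.    0.01 -0.02] w 0.0868
tool delta mm [-507.6 -429.9  -39.7]invalid input
```

```bash

python3 -m inch '[{"ax":0,"ay":0,"az":-0.14,"dx":0,"dy":0,"dz":-15,"gripper":100},{"ax":0,"ay":0,"az":-0.14,"dx":0,"dy":0,"dz":-15,"gripper":100},{"ax":0,"ay":0,"az":-0.14,"dx":0,"dy":0,"dz":-10,"gripper":100},{"ax":0,"ay":0,"az":-0.14,"dx":0,"dy":0,"dz":0,"gripper":100},{"ax":0,"ay":0,"az":-0.14,"dx":0,"dy":0,"dz":0,"gripper":100},{"ax":0,"ay":0,"az":0,"dx":0,"dy":0,"dz":0,"gripper":100}]'
python3 -c "
from h import *
delta([.543,-.0243,.262])"
```

```text
time: 0.7
position: [0.2493, 0.5727, 0.2621]
tool_rot: [-0.144, 0.99, -0.0, -0.0]
ft_force: [-0.5, -0.2, 0.4]
grip_width: 0.0869
t 0.7 pos [0.2493 0.5727 0.2621] yhead 106.56 tilt [-6.e-04 -9.e-04 -1.e+00] F [-0.52 -0.2   0.39] M [ 0.02  0.04 -0.  ] w 0.0869
tool delta mm [-1.114e+02 -6.559e+02  5.000e-01]
```

```bash

python3 -m inch '[{"ax":0,"ay":0,"az":0,"dx":-7,"dy":-41,"dz":0,"gripper":100},{"ax":0,"ay":0,"az":0,"dx":-7,"dy":-41,"dz":0,"gripper":100},{"ax":0,"ay":0,"az":0,"dx":-7,"dy":-41,"dz":0,"gripper":100},{"ax":0,"ay":0,"az":0,"dx":-7,"dy":-41,"dz":0,"gripper":100},{"ax":0,"ay":0,"az":0,"dx":-7,"dy":-41,"dz":0,"gripper":100},{"ax":0,"ay":0,"az":0,"dx":-7,"dy":-41,"dz":0,"gripper":100},{"ax":0,"ay":0,"az":0,"dx":-7,"dy":-41,"dz":0,"gripper":100},{"ax":0,"ay":0,"az":0,"dx":-7,"dy":-41,"dz":0,"gripper":100}]'
python3 -c "
from h import *
delta([.543,-.0243,.262])"
```

```text
time: 1.5
position: [0.3971, 0.273, 0.2624]
tool_rot: [-0.142, 0.99, -0.0, -0.0]
ft_force: [-0.2, 0.2, -0.6]
grip_width: 0.0866
t 1.5 pos [0.3971 0.273  0.2624] yhead 106.38 tilt [-2.e-04 -1.e-04 -1.e+00] F [-0.18  0.21 -0.58] M [ 0.   -0.02  0.04] w 0.0866
tool delta mm [ -56.2 -326.4    0.4]
```

```bash

python3 -m inch '[{"ax":0,"ay":0,"az":0,"dx":-8,"dy":-46,"dz":0,"gripper":100},{"ax":0,"ay":0,"az":0,"dx":-8,"dy":-46,"dz":0,"gripper":100},{"ax":0,"ay":0,"az":0,"dx":-8,"dy":-46,"dz":0,"gripper":100},{"ax":0,"ay":0,"az":0,"dx":-8,"dy":-46,"dz":0,"gripper":100},{"ax":0,"ay":0,"az":0,"dx":-8,"dy":-46,"dz":0,"gripper":100},{"ax":0,"ay":0,"az":0,"dx":-8,"dy":-46,"dz":0,"gripper":100},{"ax":0,"ay":0,"az":0,"dx":-8,"dy":-46,"dz":0,"gripper":100},{"ax":0,"ay":0,"az":0,"dx":0,"dy":0,"dz":0,"gripper":100}]'
python3 -c "
from h import *
delta([.543,-.0243,.187])
shot('scene','s1.png');shot('top','t1.png')"
```

```text
time: 2.3
position: [0.5456, -0.0236, 0.2624]
tool_rot: [-0.14, 0.99, -0.002, 0.001]
ft_force: [-0.1, -0.3, -0.2]
grip_width: 0.0868
t 2.3 pos [ 0.5456 -0.0236  0.2624] yhead 106.05 tilt [ 0.0034 -0.0027 -1.    ] F [-0.06 -0.34 -0.18] M [0.09 0.03 0.01] w 0.0868
tool delta mm [ 2.9  0.3 75.4]
```

View pics/s1.png

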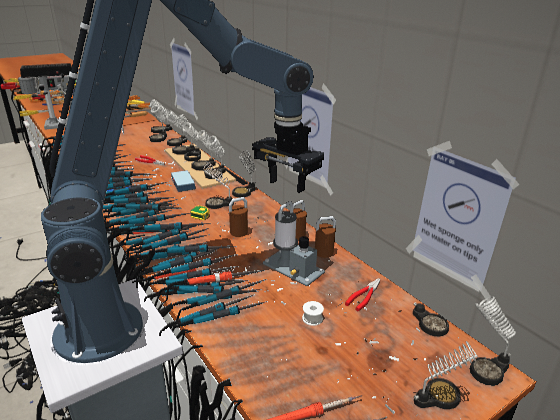

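The gripper is above the canister's handle, with the fingers at about (300,180) and straddling the bar. I'll descend.

```bash

python3 -m inch '[{"ax":0,"ay":0,"az":0,"dx":2,"dy":0,"dz":15,"gripper":100},{"ax":0,"ay":0,"az":0,"dx":0,"dy":0,"dz":15,"gripper":100},{"ax":0,"ay":0,"az":0,"dx":0,"dy":0,"dz":15,"gripper":100},{"ax":0,"ay":0,"az":0,"dx":0,"dy":0,"dz":15,"gripper":100},{"ax":0,"ay":0,"az":0,"dx":0,"dy":0,"dz":10,"gripper":100},{"ax":0,"ay":0,"az":0,"dx":0,"dy":0,"dz":5,"gripper":100},{"ax":0,"ay":0,"az":0,"dx":0,"dy":0,"dz":0,"gripper":100}]'
python3 -c "
from h import *
delta([.543,-.0243,.187])"
```

```text
time: 3.1
position: [0.5397, -0.0178, 0.1871]
tool_rot: [-0.144, 0.99, 0.0, -0.001]
ft_force: [0.6, 0.5, -0.8]
grip_width: 0.0867
t 3.1 pos [ 0.5397 -0.0178  0.1871] yhead 106.6 tilt [-1.5e-03  5.0e-04 -1.0e+00] F [ 0.6   0.47 -0.85] M [0.11 0.04 0.02] w 0.0867
tool delta mm [-1.3 -7.2  0.1]
```

```bash

python3 -m inch '[{"ax":0,"ay":0,"az":0,"dx":-1,"dy":-7,"dz":0,"gripper":100},{"ax":0,"ay":0,"az":0,"dx":0,"dy":0,"dz":0,"gripper":100},{"ax":0,"ay":0,"az":0,"dx":0,"dy":0,"dz":0,"gripper":100}]'
python3 -c "
from h import *
delta([.543,-.0243,.187])"
```

```text
time: 3.4
position: [0.5439, -0.0255, 0.1882]
tool_rot: [-0.144, 0.99, -0.0, 0.001]
ft_force: [-0.4, 0.4, 0.2]
grip_width: 0.087
t 3.4 pos [ 0.5439 -0.0255  0.1882] yhead 106.53 tilt [ 1.4e-03 -3.0e-04 -1.0e+00] F [-0.36  0.38  0.21] M [0.06 0.07 0.03] w 0.087
tool delta mm [0.5 1.4 1.2]
```

Close the gripper on the bar.

```bash

python3 -m inch '[{"ax":0,"ay":0,"az":0,"dx":0,"dy":1,"dz":1,"gripper":0},{"ax":0,"ay":0,"az":0,"dx":0,"dy":0,"dz":0,"gripper":0},{"ax":0,"ay":0,"az":0,"dx":0,"dy":0,"dz":0,"gripper":0},{"ax":0,"ay":0,"az":0,"dx":0,"dy":0,"dz":0,"gripper":0},{"ax":0,"ay":0,"az":0,"dx":0,"dy":0,"dz":0,"gripper":0},{"ax":0,"ay":0,"az":0,"dx":0,"dy":0,"dz":0,"gripper":0},{"ax":0,"ay":0,"az":0,"dx":0,"dy":0,"dz":0,"gripper":0},{"ax":0,"ay":0,"az":0,"dx":0,"dy":0,"dz":0,"gripper":0}]' 35
python3 -c "
from h import *
delta([.543,-.0243,.187])"
```

```text
time: 4.2
position: [0.543, -0.0241, 0.1866]
tool_rot: [-0.144, 0.99, -0.0, -0.0]
ft_force: [-0.8, -0.3, 0.3]
grip_width: 0.031
t 4.2 pos [ 0.543  -0.0241  0.1866] yhead 106.57 tilt [-0. -0. -1.] F [-0.81 -0.33  0.31] M [ 0.13 -0.03 -0.03] w 0.031
tool delta mm [ 0.1 -0.2 -0.4]
```

```bash

python3 -m inch '[{"ax":0,"ay":0,"az":0,"dx":0,"dy":0,"dz":0,"gripper":0},{"ax":0,"ay":0,"az":0,"dx":0,"dy":0,"dz":0,"gripper":0},{"ax":0,"ay":0,"az":0,"dx":0,"dy":0,"dz":0,"gripper":0},{"ax":0,"ay":0,"az":0,"dx":0,"dy":0,"dz":0,"gripper":0},{"ax":0,"ay":0,"az":0,"dx":0,"dy":0,"dz":0,"gripper":0},{"ax":0,"ay":0,"az":0,"dx":0,"dy":0,"dz":0,"gripper":0}]'
python3 -c "
from h import *
delta([.543,-.0243,.187])"
```

```text
time: 4.8
position: [0.543, -0.024, 0.1866]
tool_rot: [-0.144, 0.99, 0.0, -0.0]
ft_force: [-0.6, 0.9, 2.2]
grip_width: 0.009
t 4.8 pos [ 0.543  -0.024   0.1866] yhead 106.58 tilt [-1.e-04  2.e-04 -1.e+00] F [-0.58  0.87  2.18] M [ 0.22  0.03 -0.02] w 0.009
tool delta mm [ 0.1 -0.3 -0.4]
```

```bash

python3 -m inch '[{"ax":0,"ay":0,"az":0,"dx":0,"dy":0,"dz":0,"gripper":0},{"ax":0,"ay":0,"az":0,"dx":0,"dy":0,"dz":-2,"gripper":0},{"ax":0,"ay":0,"az":0,"dx":0,"dy":0,"dz":-5,"gripper":0},{"ax":0,"ay":0,"az":0,"dx":0,"dy":0,"dz":-6,"gripper":0},{"ax":0,"ay":0,"az":0,"dx":0,"dy":0,"dz":-6,"gripper":0},{"ax":0,"ay":0,"az":0,"dx":0,"dy":0,"dz":-3,"gripper":0},{"ax":0,"ay":0,"az":0,"dx":0,"dy":0,"dz":0,"gripper":0}]' 
python3 -c "
from h import *
delta([.50,.10,.245])"
```

```text
time: 5.5
position: [0.5435, -0.0242, 0.2093]
tool_rot: [-0.144, 0.99, -0.0, 0.001]
ft_force: [0.5, -0.3, -2.9]
grip_width: 0.0093
t 5.5 pos [ 0.5435 -0.0242  0.2093] yhead 106.57 tilt [ 1.6e-03 -4.0e-04 -1.0e+00] F [ 0.47 -0.32 -2.89] M [ 0.07 -0.02  0.02] w 0.0093
tool delta mm [  6.2 131.4 -35.8]
```

It holds: 9.3 mm across the bar and about 3.3 N of weight. I'll carry it to the bench at about (0.50, 0.10).

```bash

python3 -m inch '[{"ax":0,"ay":0,"az":0,"dx":0,"dy":0,"dz":-8,"gripper":0},{"ax":0,"ay":0,"az":0,"dx":0,"dy":5,"dz":-8,"gripper":0},{"ax":0,"ay":0,"az":0,"dx":1,"dy":15,"dz":0,"gripper":0},{"ax":0,"ay":0,"az":0,"dx":1,"dy":20,"dz":0,"gripper":0},{"ax":0,"ay":0,"az":0,"dx":1,"dy":20,"dz":0,"gripper":0},{"ax":0,"ay":0,"az":0,"dx":1,"dy":20,"dz":0,"gripper":0},{"ax":0,"ay":0,"az":0,"dx":1,"dy":20,"dz":0,"gripper":0},{"ax":0,"ay":0,"az":0,"dx":1,"dy":16,"dz":0,"gripper":0}]' 
python3 -m inch '[{"ax":0,"ay":0,"az":0,"dx":0,"dy":10,"dz":0,"gripper":0},{"ax":0,"ay":0,"az":0,"dx":0,"dy":5,"dz":0,"gripper":0},{"ax":0,"ay":0,"az":0,"dx":0,"dy":0,"dz":0,"gripper":0},{"ax":0,"ay":0,"az":0,"dx":0,"dy":0,"dz":0,"gripper":0},{"ax":0,"ay":0,"az":0,"dx":0,"dy":0,"dz":0,"gripper":0},{"ax":0,"ay":0,"az":0,"dx":0,"dy":0,"dz":0,"gripper":0}]' 
python3 -c "
from h import *
delta([.50,.10,.107])
shot('scene','s2.png');shot('top','t2.png')"
```

```text
time: 6.3
position: [0.5028, 0.0874, 0.2246]
tool_rot: [-0.145, 0.989, 0.0, -0.0]
ft_force: [0.2, -0.7, -3.5]
grip_width: 0.0088
time: 6.9
position: [0.5002, 0.0991, 0.2245]
tool_rot: [-0.144, 0.99, -0.0, 0.0]
ft_force: [0.3, 0.1, -4.1]
grip_width: 0.0087
t 6.9 pos [0.5002 0.0991 0.2245] yhead 106.51 tilt [ 1.e-04 -1.e-04 -1.e+00] F [ 0.26  0.07 -4.07] M [ 0.03 -0.03  0.02] w 0.0087
tool delta mm [ -0.    0.9 117.5]
```

View pics/s2.png

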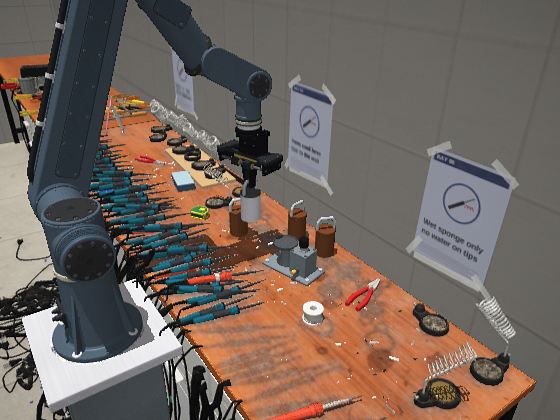

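View pics/t2.png

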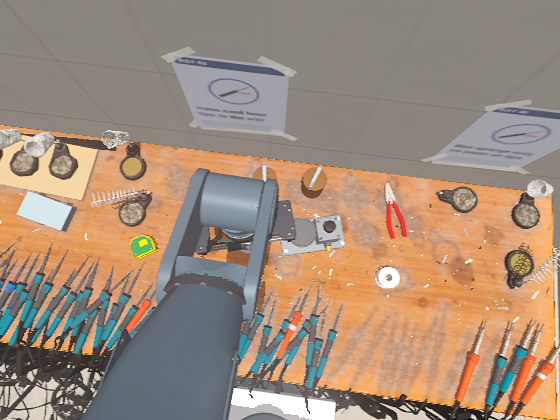

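The canister hangs upright at about (251,205) in the scene view, clear of the brown ones. I'll lower 110 mm, then ease down to contact.

```bash

python3 -m inch '[{"ax":0,"ay":0,"az":0,"dx":0,"dy":0,"dz":10,"gripper":0},{"ax":0,"ay":0,"az":0,"dx":0,"dy":0,"dz":20,"gripper":0},{"ax":0,"ay":0,"az":0,"dx":0,"dy":0,"dz":20,"gripper":0},{"ax":0,"ay":0,"az":0,"dx":0,"dy":0,"dz":20,"gripper":0},{"ax":0,"ay":0,"az":0,"dx":0,"dy":0,"dz":20,"gripper":0},{"ax":0,"ay":0,"az":0,"dx":0,"dy":0,"dz":14,"gripper":0},{"ax":0,"ay":0,"az":0,"dx":0,"dy":0,"dz":6,"gripper":0},{"ax":0,"ay":0,"az":0,"dx":0,"dy":0,"dz":0,"gripper":0}]' 
python3 -m inch '[{"ax":0,"ay":0,"az":0,"dx":0,"dy":0,"dz":0,"gripper":0},{"ax":0,"ay":0,"az":0,"dx":0,"dy":0,"dz":2,"gripper":0},{"ax":0,"ay":0,"az":0,"dx":0,"dy":0,"dz":2,"gripper":0},{"ax":0,"ay":0,"az":0,"dx":0,"dy":0,"dz":1,"gripper":0},{"ax":0,"ay":0,"az":0,"dx":0,"dy":0,"dz":0,"gripper":0},{"ax":0,"ay":0,"az":0,"dx":0,"dy":0,"dz":0,"gripper":0}]' 

```

```text
time: 7.8
position: [0.4993, 0.0997, 0.1135]
tool_rot: [-0.144, 0.99, 0.0, -0.001]
ft_force: [-1.3, -0.3, -3.0]
grip_width: 0.0086
time: 8.4
position: [0.5, 0.0998, 0.1097]
tool_rot: [-0.144, 0.99, -0.0, 0.0]
ft_force: [-1.5, 0.4, -3.1]
grip_width: 0.0086
```

```bash

python3 -m inch '[{"ax":0,"ay":0,"az":0,"dx":0,"dy":0,"dz":1,"gripper":0},{"ax":0,"ay":0,"az":0,"dx":0,"dy":0,"dz":1,"gripper":0},{"ax":0,"ay":0,"az":0,"dx":0,"dy":0,"dz":0.5,"gripper":0},{"ax":0,"ay":0,"az":0,"dx":0,"dy":0,"dz":0,"gripper":0},{"ax":0,"ay":0,"az":0,"dx":0,"dy":0,"dz":0,"gripper":0}]' 
python3 -m inch '[{"ax":0,"ay":0,"az":0,"dx":0,"dy":0,"dz":0.5,"gripper":0},{"ax":0,"ay":0,"az":0,"dx":0,"dy":0,"dz":0.5,"gripper":0},{"ax":0,"ay":0,"az":0,"dx":0,"dy":0,"dz":0,"gripper":0},{"ax":0,"ay":0,"az":0,"dx":0,"dy":0,"dz":0,"gripper":0}]' 

```

```text
time: 8.9
position: [0.4999, 0.0997, 0.107]
tool_rot: [-0.144, 0.99, 0.0, -0.0]
ft_force: [0.1, -0.3, -3.8]
grip_width: 0.0087
time: 9.3
position: [0.5001, 0.0998, 0.1066]
tool_rot: [-0.144, 0.99, 0.0, 0.0]
ft_force: [-1.3, -0.4, 3.9]
grip_width: 0.0087
```

Contact: the force swung from -3.8 to +3.9 N. Release.

```bash

python3 -m inch '[{"ax":0,"ay":0,"az":0,"dx":0,"dy":0,"dz":0,"gripper":10},{"ax":0,"ay":0,"az":0,"dx":0,"dy":0,"dz":0,"gripper":20},{"ax":0,"ay":0,"az":0,"dx":0,"dy":0,"dz":0,"gripper":50},{"ax":0,"ay":0,"az":0,"dx":0,"dy":0,"dz":0,"gripper":50},{"ax":0,"ay":0,"az":0,"dx":0,"dy":0,"dz":0,"gripper":50},{"ax":0,"ay":0,"az":0,"dx":0,"dy":0,"dz":0,"gripper":50}]' 
python3 -m inch '[{"ax":0,"ay":0,"az":0,"dx":0,"dy":0,"dz":-10,"gripper":60},{"ax":0,"ay":0,"az":0,"dx":0,"dy":0,"dz":-20,"gripper":60},{"ax":0,"ay":0,"az":0,"dx":0,"dy":0,"dz":-20,"gripper":60},{"ax":0,"ay":0,"az":0,"dx":0,"dy":0,"dz":-20,"gripper":60},{"ax":0,"ay":0,"az":0,"dx":0,"dy":0,"dz":-20,"gripper":60},{"ax":0,"ay":0,"az":0,"dx":0,"dy":0,"dz":0,"gripper":60},{"ax":0,"ay":0,"az":0,"dx":0,"dy":0,"dz":0,"gripper":60}]' 
python3 -c "
from h import *
delta([.563,-.0882,.17])
shot('scene','s3.png')"
```

```text
time: 9.9
position: [0.4999, 0.0997, 0.1059]
tool_rot: [-0.144, 0.99, -0.0, -0.0]
ft_force: [0.0, 0.2, -0.2]
grip_width: 0.0391
time: 10.6
position: [0.5, 0.0997, 0.1965]
tool_rot: [-0.144, 0.99, -0.0, 0.001]
ft_force: [0.0, 0.2, -0.6]
grip_width: 0.0519
t 10.6 pos [0.5    0.0997 0.1965] yhead 106.57 tilt [ 1.2e-03 -1.0e-04 -1.0e+00] F [ 0.04  0.24 -0.61] M [ 0.05  0.08 -0.01] w 0.0519
tool delta mm [  -6.8 -198.1   26.6]
```

View pics/s3.png

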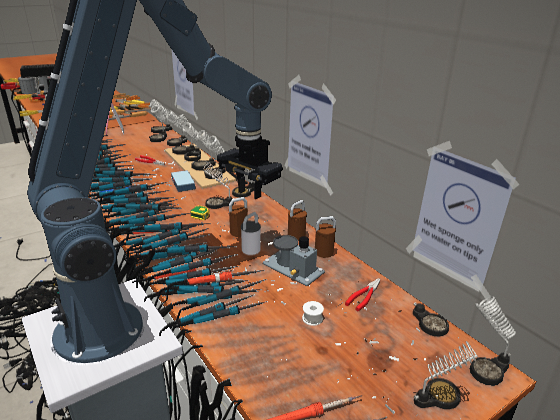

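The canister stands upright on the bench at about (252,238), with the handle free. Now to the knob.

```bash

python3 -m inch '[{"ax":0,"ay":0,"az":0,"dx":-1,"dy":-20,"dz":0,"gripper":60},{"ax":0,"ay":0,"az":0,"dx":-1,"dy":-30,"dz":0,"gripper":60},{"ax":0,"ay":0,"az":0,"dx":-1,"dy":-30,"dz":0,"gripper":60},{"ax":0,"ay":0,"az":0,"dx":-1,"dy":-30,"dz":0,"gripper":60},{"ax":0,"ay":0,"az":0,"dx":-1,"dy":-30,"dz":0,"gripper":60},{"ax":0,"ay":0,"az":0,"dx":-1,"dy":-30,"dz":0,"gripper":60},{"ax":0,"ay":0,"az":0,"dx":-1,"dy":-20,"dz":0,"gripper":60},{"ax":0,"ay":0,"az":0,"dx":0,"dy":-8,"dz":0,"gripper":60}]' 
python3 -m inch '[{"ax":0,"ay":0,"az":0,"dx":0,"dy":0,"dz":0,"gripper":60},{"ax":0,"ay":0,"az":0,"dx":0,"dy":0,"dz":0,"gripper":60},{"ax":0,"ay":0,"az":0,"dx":0,"dy":0,"dz":0,"gripper":60}]' 
python3 - <<'E'
from h import *
delta([.563,-.0882,.09])
c=shot('scene','s4.png');P=world(c);X,Y,H=P[...,0],P[...,1],P[...,2]
m=(H>.116)&(H<.124)&(np.hypot(X-.563,Y+.088)<.025)
q=P[m];print('knob',cv2.minEnclosingCircle(q[:,:2].astype(np.float32)),len(q),np.median(q[:,2]))
near=np.hypot(X-.5,Y-.1)<.06
m=near&(H>.084)&(H<.094);q=P[m];print('lid',cv2.minEnclosingCircle(q[:,:2].astype(np.float32)),len(q),np.median(q[:,2]),'top',H[near&(H<.15)].max())
cv2.imwrite('pics/c4.png',cv2.resize(c['img'][140:290,215:345],None,fx=4,fy=4,interpolation=cv2.INTER_CUBIC)[:,:,::-1])
E
```

```text
time: 11.45
position: [0.5633, -0.0897, 0.195]
tool_rot: [-0.143, 0.99, 0.0, -0.001]
ft_force: [0.5, 0.2, -0.0]
grip_width: 0.0524
time: 11.75
position: [0.5624, -0.0866, 0.1959]
tool_rot: [-0.145, 0.989, 0.0, -0.0]
ft_force: [-0.1, -1.0, 0.9]
grip_width: 0.0521
t 11.75 pos [ 0.5624 -0.0866  0.1959] yhead 106.65 tilt [-1.e-03  7.e-04 -1.e+00] F [-0.08 -0.97  0.9 ] M [ 0.08 -0.02 -0.02] w 0.0521
tool delta mm [ -0.2  -1.8 105.9]
knob ((0.5624580979347229, -0.08755103498697281), 0.01490708813071251) 54 0.11995202857208864
lid ((0.4999029338359833, 0.10082243382930756), 0.032483287155628204) 160 0.08996992058778497 top 0.13132798162346648
```

View pics/c4.png

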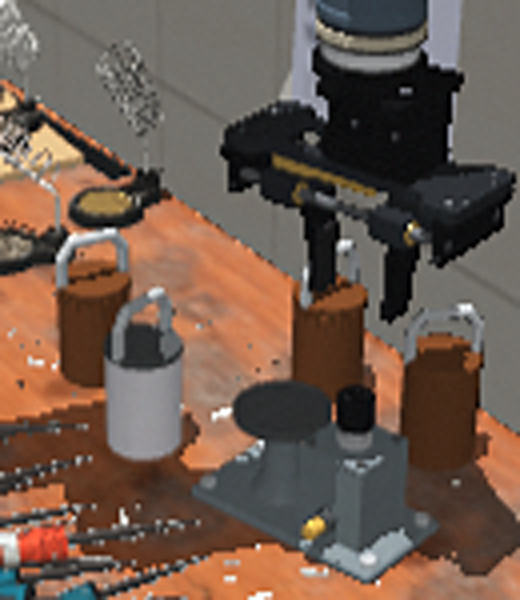

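The enlarged view shows the canister upright (lid at z=0.090) and the fingers above the knob, which is at about (304,240) in the full frame. Descend.

```bash

python3 -m inch '[{"ax":0,"ay":0,"az":0,"dx":0,"dy":-1.5,"dz":10,"gripper":60},{"ax":0,"ay":0,"az":0,"dx":0,"dy":0,"dz":20,"gripper":60},{"ax":0,"ay":0,"az":0,"dx":0,"dy":0,"dz":20,"gripper":60},{"ax":0,"ay":0,"az":0,"dx":0,"dy":0,"dz":20,"gripper":60},{"ax":0,"ay":0,"az":0,"dx":0,"dy":0,"dz":15,"gripper":60},{"ax":0,"ay":0,"az":0,"dx":0,"dy":0,"dz":10,"gripper":60},{"ax":0,"ay":0,"az":0,"dx":0,"dy":0,"dz":6,"gripper":60},{"ax":0,"ay":0,"az":0,"dx":0,"dy":0,"dz":3,"gripper":60}]' 
python3 -m inch '[{"ax":0,"ay":0,"az":0,"dx":0,"dy":0,"dz":0,"gripper":50},{"ax":0,"ay":0,"az":0,"dx":0,"dy":0,"dz":0,"gripper":50},{"ax":0,"ay":0,"az":0,"dx":0,"dy":0,"dz":0,"gripper":50},{"ax":0,"ay":0,"az":0,"dx":0,"dy":0,"dz":0,"gripper":50}]' 
python3 - <<'E'
from h import *
delta([.563,-.088,.091])
E
```

```text
time: 12.6
position: [0.5634, -0.0893, 0.0915]
tool_rot: [-0.144, 0.99, 0.0, -0.0]
ft_force: [-0.1, 0.5, -0.0]
grip_width: 0.0522
time: 13.0
position: [0.5639, -0.0896, 0.0926]
tool_rot: [-0.144, 0.99, -0.0, 0.001]
ft_force: [-0.7, 0.1, 0.0]
grip_width: 0.0439
t 13.0 pos [ 0.5639 -0.0896  0.0926] yhead 106.57 tilt [ 1.1e-03 -4.0e-04 -1.0e+00] F [-0.7   0.07  0.02] M [0.05 0.03 0.05] w 0.0439
tool delta mm [0.4 1.8 1.6]
```

```bash

python3 -m inch '[{"ax":0,"ay":0,"az":0,"dx":0,"dy":0,"dz":0,"gripper":45},{"ax":0,"ay":0,"az":0,"dx":0,"dy":0,"dz":0,"gripper":45},{"ax":0,"ay":0,"az":0,"dx":0,"dy":0,"dz":0,"gripper":45},{"ax":0,"ay":0,"az":0,"dx":0,"dy":0,"dz":0,"gripper":45}]' 
python3 - <<'E'
from h import *
delta([.563,-.088,.091])
c=shot('scene','s5.png')
delta([.563,-.088,.091])
E
```

```text
time: 13.4
position: [0.5635, -0.0895, 0.0921]
tool_rot: [-0.144, 0.99, -0.0, 0.0]
ft_force: [0.3, -0.4, 0.0]
grip_width: 0.0394
t 13.4 pos [ 0.5635 -0.0895  0.0921] yhead 106.57 tilt [ 0. -0. -1.] F [ 0.32 -0.4   0.04] M [0.04 0.02 0.  ] w 0.0394
tool delta mm [0.1 1.6 1.1]
t 13.45 pos [ 0.5635 -0.0895  0.092 ] yhead 106.57 tilt [-1.e-04  0.e+00 -1.e+00] F [0.29 0.18 0.34] M [ 0.02 -0.03  0.01] w 0.0394
tool delta mm [0.  1.5 1. ]
```

Shift +1.5 in y, then close softly and watch the side force.

```bash

python3 -m inch '[{"ax":0,"ay":0,"az":0,"dx":0,"dy":1.5,"dz":0,"gripper":42},{"ax":0,"ay":0,"az":0,"dx":0,"dy":0,"dz":0,"gripper":38},{"ax":0,"ay":0,"az":0,"dx":0,"dy":0,"dz":0,"gripper":35},{"ax":0,"ay":0,"az":0,"dx":0,"dy":0,"dz":0,"gripper":33},{"ax":0,"ay":0,"az":0,"dx":0,"dy":0,"dz":0,"gripper":33}]' 5
python3 -c "
from h import *
delta([.563,-.088,.091])"
python3 -m inch '[{"ax":0,"ay":0,"az":0,"dx":0,"dy":0,"dz":0,"gripper":0},{"ax":0,"ay":0,"az":0,"dx":0,"dy":0,"dz":0,"gripper":0},{"ax":0,"ay":0,"az":0,"dx":0,"dy":0,"dz":0,"gripper":0}]'
python3 -c "
from h import *
delta([.563,-.088,.091])"
```

```text
time: 13.95
position: [0.5631, -0.0881, 0.0921]
tool_rot: [-0.144, 0.99, -0.0, 0.0]
ft_force: [0.5, 0.8, 0.1]
grip_width: 0.0291
t 13.95 pos [ 0.5631 -0.0881  0.0921] yhead 106.57 tilt [ 1.e-04 -1.e-04 -1.e+00] F [0.47 0.77 0.09] M [ 0.04 -0.02 -0.06] w 0.0291
tool delta mm [0.1 0.1 1.1]
time: 14.25
position: [0.5631, -0.0881, 0.0921]
tool_rot: [-0.144, 0.99, -0.0, 0.0]
ft_force: [0.2, 0.5, 0.1]
grip_width: 0.0281
t 14.25 pos [ 0.5631 -0.0881  0.0921] yhead 106.57 tilt [ 1.e-04 -0.e+00 -1.e+00] F [0.23 0.45 0.07] M [ 0.08  0.02 -0.01] w 0.0281
tool delta mm [0.1 0.1 1.1]
```

The knob is gripped at 28.1 mm with no side force. I'll firm up the grip and draw slowly.

```bash

python3 -m inch '[{"ax":0,"ay":0,"az":0,"dx":0,"dy":0,"dz":0,"gripper":0},{"ax":0,"ay":0,"az":0,"dx":0,"dy":0,"dz":0,"gripper":0},{"ax":0,"ay":0,"az":0,"dx":0,"dy":0,"dz":0,"gripper":0}]' 30
python3 -c "
from h import *
delta([.563,-.088,.126])"
python3 -m inch '[{"ax":0,"ay":0,"az":0,"dx":0,"dy":0,"dz":-1,"gripper":0},{"ax":0,"ay":0,"az":0,"dx":0,"dy":0,"dz":-1,"gripper":0},{"ax":0,"ay":0,"az":0,"dx":0,"dy":0,"dz":-2,"gripper":0},{"ax":0,"ay":0,"az":0,"dx":0,"dy":0,"dz":-2,"gripper":0},{"ax":0,"ay":0,"az":0,"dx":0,"dy":0,"dz":-2,"gripper":0},{"ax":0,"ay":0,"az":0,"dx":0,"dy":0,"dz":-2,"gripper":0},{"ax":0,"ay":0,"az":0,"dx":0,"dy":0,"dz":0,"gripper":0}]'
python3 -c "
from h import *
delta([.563,-.088,.126])"
```

```text
time: 14.55
position: [0.5631, -0.0881, 0.0921]
tool_rot: [-0.144, 0.99, -0.0, 0.0]
ft_force: [-0.3, 0.2, 0.4]
grip_width: 0.0271
t 14.55 pos [ 0.5631 -0.0881  0.0921] yhead 106.57 tilt [ 0. -0. -1.] F [-0.33  0.17  0.37] M [ 0.05 -0.   -0.02] w 0.0271
tool delta mm [  0.1   0.1 -33.9]
time: 15.25
position: [0.5633, -0.0881, 0.1024]
tool_rot: [-0.144, 0.99, -0.0, 0.0]
ft_force: [-0.9, 0.5, -1.4]
grip_width: 0.0272
t 15.25 pos [ 0.5633 -0.0881  0.1024] yhead 106.57 tilt [ 7.e-04 -3.e-04 -1.e+00] F [-0.87  0.48 -1.39] M [0.02 0.01 0.06] w 0.0272
tool delta mm [  0.3   0.2 -23.6]
```

```bash

python3 -m inch '[{"ax":0,"ay":0,"az":0,"dx":0,"dy":0,"dz":-2,"gripper":0},{"ax":0,"ay":0,"az":0,"dx":0,"dy":0,"dz":-3,"gripper":0},{"ax":0,"ay":0,"az":0,"dx":0,"dy":0,"dz":-3,"gripper":0},{"ax":0,"ay":0,"az":0,"dx":0,"dy":0,"dz":-3,"gripper":0},{"ax":0,"ay":0,"az":0,"dx":0,"dy":0,"dz":-3,"gripper":0},{"ax":0,"ay":0,"az":0,"dx":0,"dy":0,"dz":-3,"gripper":0},{"ax":0,"ay":0,"az":0,"dx":0,"dy":0,"dz":-3,"gripper":0},{"ax":0,"ay":0,"az":0,"dx":0,"dy":0,"dz":-2,"gripper":0}]'
python3 -m inch '[{"ax":0,"ay":0,"az":0,"dx":0,"dy":0,"dz":-2,"gripper":0},{"ax":0,"ay":0,"az":0,"dx":0,"dy":0,"dz":0,"gripper":0},{"ax":0,"ay":0,"az":0,"dx":0,"dy":0,"dz":0,"gripper":0},{"ax":0,"ay":0,"az":0,"dx":0,"dy":0,"dz":0,"gripper":0},{"ax":0,"ay":0,"az":0,"dx":0,"dy":0,"dz":0,"gripper":0}]'
python3 - <<'E'
from h import *
delta([.563,-.088,.1261])
c=shot('scene','s6.png');P=world(c)
np.savez('s6.npz',P=P,img=c['img'])
cv2.imwrite('pics/c6.png',cv2.resize(c['img'][170:290,230:350],None,fx=5,fy=5,interpolation=cv2.INTER_CUBIC)[:,:,::-1])
E
```

```text
time: 16.05
position: [0.5632, -0.0881, 0.1244]
tool_rot: [-0.144, 0.99, -0.0, 0.0]
ft_force: [0.1, 0.4, -2.1]
grip_width: 0.0272
time: 16.55
position: [0.563, -0.088, 0.1259]
tool_rot: [-0.144, 0.99, 0.0, -0.0]
ft_force: [0.1, -0.8, -1.9]
grip_width: 0.0272
t 16.55 pos [ 0.563  -0.088   0.1259] yhead 106.57 tilt [-3.e-04  1.e-04 -1.e+00] F [ 0.13 -0.77 -1.93] M [-0.02  0.04  0.02] w 0.0272
tool delta mm [-0.  -0.  -0.2]
```

View pics/c6.png

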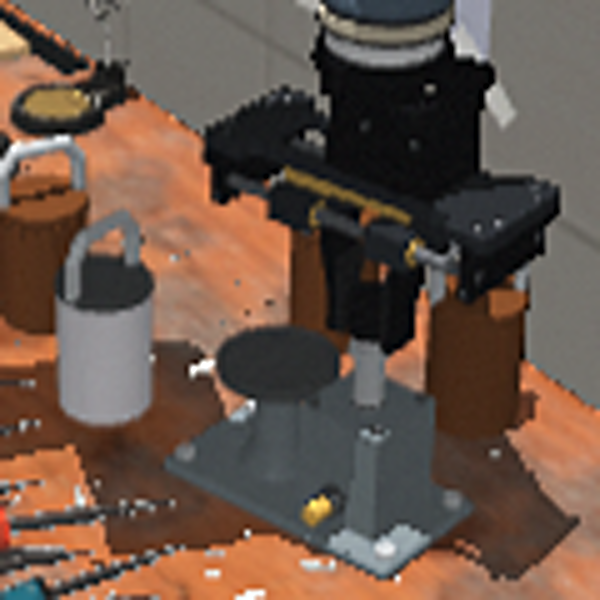

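View pics/s6.png

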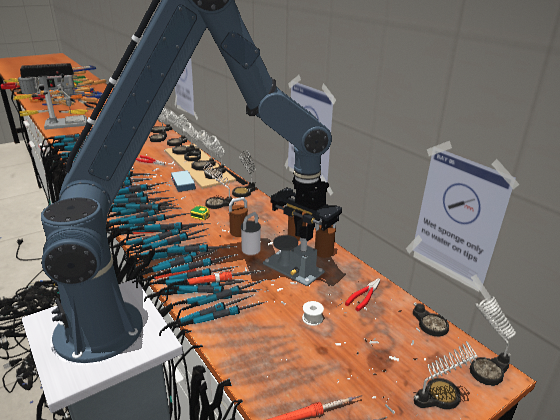

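Check the drawn length by casting rays onto the rod's axis plane.

```bash
python3 - <<'E'
from h import *
c=shot('scene');K=c['camera_matrix'];Rm=R.from_quat(c['attitude']).as_matrix();C=np.array(c['position'])
a=np.array([.563,-.088]);n=C[:2]-a;n/=np.linalg.norm(n)
for v in range(234,256):
    for u in (303,):
        d=Rm@np.array([(u-K[0,2])/K[0,0],-(v-K[1,2])/K[1,1],-1])
        t=((a+.009*n-C[:2])@n)/(d[:2]@n);p=C+t*d
        print(v,c['img'][v,u-3:u+5].mean(-1).round().astype(int),p.round(4))
cv2.imwrite('pics/c7.png',cv2.resize(c['img'][222:262,280:330],None,fx=12,fy=12,interpolation=cv2.INTER_NEAREST)[:,:,::-1])
E
```

```text
234 [16 16 15 16 16 16 23 15] [ 0.5556 -0.0936  0.14  ]
235 [14 16 17 16 16 16 21 16] [ 0.5557 -0.0937  0.1367]
236 [14 13 12 16 16 18 24 18] [ 0.5559 -0.0938  0.1335]
237 [58 12 11  8 11 12 24 20] [ 0.556  -0.0939  0.1302]
238 [105  91  77  82  54  56  21  12] [ 0.5561 -0.094   0.1269]
239 [109 105 108 117 116 117  21   8] [ 0.5562 -0.0941  0.1236]
240 [109 110 106 112 113 117  73   6] [ 0.5563 -0.0941  0.1203]
241 [121 115 114 118 119 123 112 104] [ 0.5564 -0.0942  0.1169]
242 [134 108 117 119 119 118 107 142] [ 0.5565 -0.0943  0.1136]
243 [118 108 117 120 122 118 106 140] [ 0.5566 -0.0944  0.1103]
244 [ 82 110 116 120 123 117 108 135] [ 0.5567 -0.0945  0.1069]
245 [ 73 110 117 119 121 118 114  95] [ 0.5568 -0.0946  0.1036]
246 [ 76 111 117 121 122 118 102  69] [ 0.5569 -0.0947  0.1002]
247 [ 81 111 118 120 121 118  99  69] [ 0.557  -0.0947  0.0968]
248 [ 78 111 117 120 123 119  98  71] [ 0.5571 -0.0948  0.0934]
249 [ 83 115 119 121 123 119  98  70] [ 0.5572 -0.0949  0.0901]
250 [ 61 102 121 124 126 120  74  68] [ 0.5574 -0.095   0.0867]
251 [73 76 65 79 68 89 71 72] [ 0.5575 -0.0951  0.0833]
252 [74 71 77 80 77 75 73 75] [ 0.5576 -0.0952  0.0798]
253 [73 73 77 76 76 71 72 72] [ 0.5577 -0.0953  0.0764]
254 [74 71 71 73 73 71 74 72] [ 0.5578 -0.0954  0.073 ]
255 [ 74  72  72  69  47 102  78  72] [ 0.5579 -0.0954  0.0695]
```

View pics/c7.png

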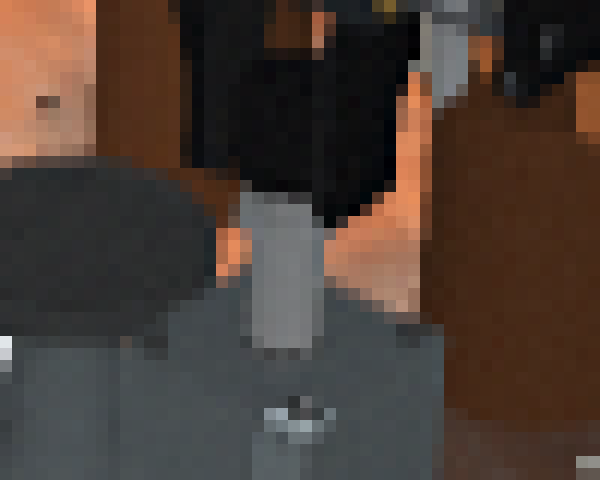

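The rod is drawn: the shoulder's lower edge falls near row 242 (z≈0.114) and the knob's underside near row 238 (z≈0.127). The dark line is at row 251, right at the mouth. All three fit a draw of 34 mm, so I'll hand in.

```bash
python3 - <<'E'
from h import *
delta([.563,-.088,.1261])
c=shot('scene','s8.png');a=np.load('scene0.npz')['img'].astype(int);b=c['img'].astype(int)
for n,(u,v) in {'reel':(313,312),'cutters':(363,294),'tape':(200,212)}.items():
    print(n,abs(a-b)[v-12:v+12,u-12:u+12].mean().round(2))
print(robot.hand_in())
E
```

```text
t 16.65 pos [ 0.563  -0.088   0.1259] yhead 106.57 tilt [-3.e-04  1.e-04 -1.e+00] F [ 0.23 -1.52 -2.21] M [ 0.05  0.01 -0.02] w 0.0271
tool delta mm [ 0.   0.  -0.2]
reel 11.21
cutters 10.83
tape 11.08
the job is handed in; nothing more can be done
None
```

The canister is off the platform and the piston rod is drawn, and I handed the job in at about 16.7 s with the gripper still holding the knob.

- **Canister:** I lifted the aluminium canister by its handle and set it upright on the bench at about (0.50, 0.10), roughly 20 cm from the bore. After release, its lid measured 0.090 m high, which is the canister's full height, so it stands level on the bench.
- **Rod:** I gripped the knob with no noticeable side force and drew it straight up. The tool rose 33.8 mm, with side forces staying within about 1.5 N and tilt under 0.1°. In the image the shoulder's underside is at about 0.114 m and the dark line sits at the bore's mouth, though only to about 3 mm per pixel.
- **Reel, cutters and tape:** the arm never went near them, and they looked in place in the pictures. My before-and-after pixel check did not settle it: all three patches differed by about the same amount (about 11 grey levels). I put that down to a general change in the image, such as noise or light, but I did not measure their positions again.

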